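Free a jammed slug tray at its mouth

TASK

Two round bar slugs have jammed side by side at the narrow mouth of the feed tray. Nudge the big one slowly and gently straight back up the lane, letting it push the stiff follower plate behind it until the follower is fully home against its stop; then slide the small slug out through the mouth and leave it standing on the open apron in front. Keep both slugs standing on the tray floor all the time (slide them, do not lift them over the lips), do not press hard once the follower is home or force the small slug against the tray, and leave the other things alone.

Things in the scene. Friction and masses are not known exactly. Their poses are not given: they have to be found in the camera images.
- tray: Fixed dark sheet-steel feed tray. Origin: on the bench, middle of the mouth, at the lips' inner face; x runs from the mouth up the lane, z up. Floor 6 mm thick: slugs stand at z 6 mm everywhere. Lane: x 0 to 150, y -52 to 52 mm; its walls and the lips stand 14 mm above the floor. A side pocket at y 56 to 116 mm holds spare pieces.
- mouth (a point): Middle of the mouth, on the tray floor: the 44 mm wide gap (tray y -22 to 22 mm) between two round-ended lips, 10 mm thick (tray x -10 to 0 mm) and 14 mm high. Axes as the tray's.
- apron (a point): Middle of the open apron before the mouth, on its floor, level with the lane's. It reaches from tray x -101 to -10 mm and y -52 to 52 mm, with a rim 8 mm high. Axes as the tray's.
- small_slug_mid (a point): Centre (25 mm up) of the small slug: plain aluminium cylinder, diameter 38 mm, 50 mm tall, 0.12 to 0.19 kg, upright in the lane left or right of the middle (differs), 6 to 9 mm behind a lip. It passes the mouth with 3 mm to spare each side, but only once the big slug is moved back. Over 25 N between it and the tray is too hard.
- big_slug_mid (a point): Centre (25 mm up) of the big slug, the blocking one: plain aluminium cylinder, diameter 50 mm, 50 mm tall, 0.21 to 0.33 kg, upright beside the small one, 0 to 3 mm behind the other lip. Too big for the mouth. It must go back 37 to 58 mm in all (tray +x), meeting the follower after 3 to 38 mm. Over 25 N from the fingers on it is too hard.
- follower (a joint): Upright steel plate across the lane behind the slugs, 92 mm wide, top 48 mm above the bench; slides along tray x. In m: 0 forward, 0.034 fully home at a firm stop; starts at 0 to 0.014. Takes 4 N, with the big slug 5 to 9 N, then very steeply more at the stop: go slowly; stays where left. Its bracket is clamped anywhere in an 18 mm range, so the stop's place is unknown: feel for it.
- spare_slug: Bystander: short aluminium slug, diameter 38 mm, 30 mm tall, standing in the tray's side pocket; origin at the centre of its underside. Leave it where it is.
- collar: Bystander: dark steel collar, outer diameter 38 mm, 16 mm tall, lying flat in the tray's side pocket; origin at the centre of its underside. Leave it where it is.
- wrench: Bystander: steel wrench lying on the bench at the tray's -y side, lower than the tray's walls. Leave it where it is.
There are look-alikes about, which are no part of the job. Leave any yellow look-alike of the part that bears small_slug_mid alone.

How it is judged:
By the outcome, as a careful person would: the job done as asked, in the order asked, and still so for the second after the job is handed in, with the robot touching nothing.
It also fails if it takes over 61 s, if anything falls off the work surface, if the arm or the gripper's body presses on something with over 40 N, if the wrist force passes 120 N, or if a joint passes its speed limit or range.

ROBOT

A 7-joint arm with a two-finger parallel gripper is mounted at the origin on the work surface. World frame = base frame: x ahead of the robot, y to its left, z up, the work surface at z = 0. Lengths are in m, angles in rad, forces in N, time in s.
With the tool pointing down it reaches from about 0.425 to 0.875 m from the base axis. Payload 9.9 kg.
Tool frame: the origin (TCP) lies on the centre line of the jaws, within the pads' length; the fingertips stand 22 mm ahead of it and the grasp point (between the pads) lies 3 mm ahead of it (ctrl.tips_ahead is the distance from the TCP to the fingertips, in m); z points along the fingers, y is the line along which they close (so a half turn about z gives the same grasp; the last joint's range is limited). The gripper opens to 85 mm and grips with 20 to 120 N. Pads are 22 mm wide; open, the fingers measure 114 mm over their backs; the gripper's body (76 mm by 85 mm) begins 54 mm behind the grasp point. The pads swing forward as they close: fully open they stand 13 mm farther back than shut.
Start: joints at [-1.355, 0.576, 0.025, 1.437, -0.015, 1.129, -0.057], TCP at [0.199, 0.645, 0.253] pointing down, gripper open.
Joint ranges: [-2.76, 2.76], [-0.34, 2.15], [-1.52, 1.57], [0.19, 2.46], [-1.09, 4.23], [0.17, 1.99], [-2.82, 2.82]. Speed limits (rad/s): [2.22, 2.22, 3.01, 3.01, 3.14, 3.14, 3.14].

INTERFACE

Orientations are given as [roll, pitch, yaw] about the fixed x, y, z axes, in that order (R = Rz(yaw) Ry(pitch) Rx(roll)).
In Python, from cell import ctrl gives the robot as it stands. The module is installed in compiled form; this text tells all that it offers.
- The arm moves only by the tool apply_moves, never from a script. Its arguments are lists of equal length, an entry for each row: "slide": the shift along the tool's x, y, z in cm, a list of three; "turn": the turn, a rotation vector about the tool's x, y, z in rad, a list of three. In form: {"slide": [[x, y, z], ...], "turn": [[wx, wy, wz], ...]}. A call has 1 to 20 rows; each row is the pose to reach, as a shift and turn from the pose commanded when the call began, along the tool's axes at that moment; what a row does not reach only later rows make up. A row lasts 1/10 s, in which the tool goes at most 50 mm and 8.59 degrees, less where a joint would pass 70% of its speed; a pose out of reach is approached as far as the arm can. A call with a gripper value outside its range is refused whole. "fingers" is the finger opening in cm, from 0 to 8.54, set as the call begins (left out, the last holds). The fingers move at their own pace and stop on an object; "squeeze" is the grip in N (left out, the last holds). Time passes only in rows, so rows that repeat a pose let the fingers close. It gives the time, the measured TCP pose, the force, the opening and the grip force at its end, in the units of the state.
- ctrl.state(): the state, without advancing time (a new reading comes with each control period).
- ctrl.grab_frame(name): name is "scene" or "top" or "wrist"; returns a dict with "img" (400x640x3 uint8, red, green, blue), "fx", "fy", "cx", "cy" (pixels), "k1" (the pictures are not rectified: a ray, as slopes to the right and down, at radius r is drawn at 1 + k1 r^2 times it, then the intrinsics apply), "extrinsics" (4x4, takes a point from world to camera coordinates). Camera axes: x right, y down, z forward; pixel columns grow to the right and rows downward; lengths in m; the calibration is good to about 2 mm. A picture is of the moment at which its call begins. There is no depth.
- ctrl.close_job(): hands the job in; it is judged then, once.
The state is a dict: "clock": time; "qpos": joint angles; "qd": joint speeds; "tau": joint torques, N m; "ee_pos": TCP position; "orientation": TCP orientation; "force": force on the tool from outside, world axes, zero at the start; "ft_torque": the same for the moment, N m; "gripper_width": finger opening in m; "gripper_force": force on a finger pad.
Only numpy, scipy, OpenCV 4.12 (cv2) and the standard library are available. Lean on these libraries where they do the work, as an engineer would, in place of code of your own. Each camera call takes 0.05 s, during which the arm holds its last target. There are 200 camera calls.

## Working session

There is one attempt and no reset: what is moved stays moved. The work goes in short steps, Python scripts to look and compute and a tool call to move; the robot and the scene stay as the last step left them, time stands still between calls to the robot, and variables do not carry over. Pictures are saved under pics/ and viewed, at most 13 in all, crops included, and the job is handed in when it is done.

Besides the shell and the picture viewer there is one more tool, called after "Call:" in YAML: its name, and indented under it one key for each argument. apply_moves: Moves the arm, as the interface text tells. Its arguments: {"type":"object","properties":{"slide":{"type":"array","items":{"type":"array","items":{"type":"number"}}},"turn":{"type":"array","items":{"type":"array","items":{"type":"number"}}},"fingers":{"type":"number"},"squeeze":{"type":"number"}},"required":["slide","turn"]}

```bash
mkdir -p pics; cat > h.py <<'E'
import numpy as np, cv2
from cell import ctrl
def grab(n,save=None):
    f=ctrl.grab_frame(n)
    if save: cv2.imwrite('pics/'+save,f['img'][:,:,::-1])
    return f
def ray(f,u,v):
    x=(u-f['cx'])/f['fx'];y=(v-f['cy'])/f['fy'];a,b=x,y
    for _ in range(20):
        s=1+f['k1']*(a*a+b*b);a,b=x/s,y/s
    E=np.array(f['extrinsics']);R=E[:3,:3];t=E[:3,3]
    return -R.T@t,R.T@np.array([a,b,1])
def onz(f,u,v,z):
    c,d=ray(f,u,v);return c+d*(z-c[2])/d[2]
def proj(f,p):
    E=np.array(f['extrinsics']);q=E[:3,:3]@np.array(p)+E[:3,3];a,b=q[:2]/q[2]
    s=1+f['k1']*(a*a+b*b);return np.array([f['fx']*a*s+f['cx'],f['fy']*b*s+f['cy']])
E
python3 - <<'E'
from h import *
for n in('top','scene'):
    f=grab(n,n+'1.png');E=np.array(f['extrinsics']);print(n,f['fx'],f['k1'],-E[:3,:3].T@E[:3,3])
s=ctrl.state();print(s,ctrl.tips_ahead)
E
```

```text
top 447.95087857028204 -0.07229280602587519 [ 0.42040391 -0.05593065  0.99872992]
scene 390.99459700661555 0.01240074259407499 [0.89680646 0.17875388 0.59839476]
{'clock': 0.1, 'qpos': array([-1.35481001,  0.57643172,  0.02485142,  1.43783968, -0.01504208,
        1.12900477, -0.05650015]), 'qd': array([-4.95600536e-04, -1.92153142e-03,  5.16544288e-04, -3.93101523e-03,
        8.78382212e-05,  1.02980487e-03, -6.34105923e-05]), 'tau': array([ 5.72395933e-03, -7.67297459e+01,  2.25803107e+00, -2.86598772e+01,
        1.59465481e-02,  8.68570176e-03, -4.19283492e-05]), 'ee_pos': array([0.19920718, 0.64453394, 0.25253438]), 'orientation': array([-3.14009371e+00,  4.05469758e-05,  2.84181707e+00]), 'force': array([-0.04755593,  1.2163152 , -0.43370478]), 'ft_torque': array([-0.03914344,  0.00152775,  0.03413394]), 'gripper_force': 0.0, 'gripper_width': 0.0858228462089864} 0.022
```

View pics/top1.png

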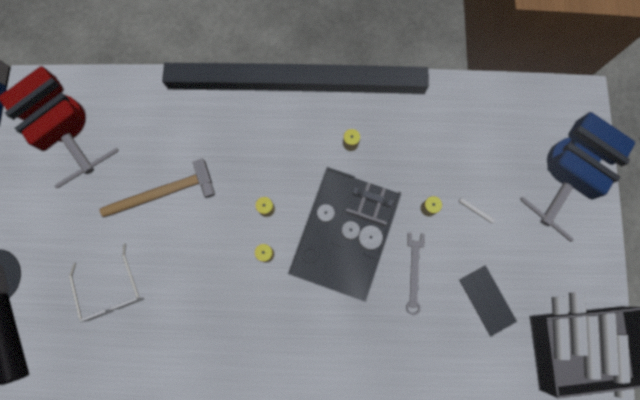

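View pics/scene1.png

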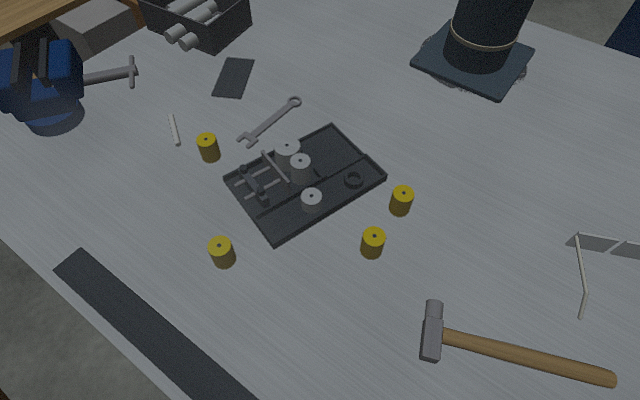

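The top view shows three grey discs: the spare slug (326,212) in the side pocket, the small slug (350,230) and the big slug (371,237) under the follower. There are four yellow look-alikes at (352,137), (264,205), (264,252) and (433,205). By the description, small = (350,230) and big = (371,237). The close crop checks this.

```bash
python3 - <<'E'
from h import *
f=grab('top');im=f['img'];g=cv2.cvtColor(im,cv2.COLOR_RGB2GRAY)
cv2.imwrite('pics/crop.png',cv2.resize(im[155:310,280:420,::-1],None,fx=3.8,fy=3.8,interpolation=cv2.INTER_CUBIC))
roi=np.zeros_like(g);roi[160:305,285:402]=255
m=((g>115)&(roi>0)).astype(np.uint8)*255
hsv=cv2.cvtColor(im,cv2.COLOR_RGB2HSV)
print('grey lev',g[230,345],g[237,365],g[280,330],g[237,360])
# tray outline
d=((g<95)&(roi>0)).astype(np.uint8)*255
d=cv2.morphologyEx(d,cv2.MORPH_CLOSE,np.ones((9,9)))
c=max(cv2.findContours(d,0,2)[0],key=cv2.contourArea)
r=cv2.minAreaRect(c);b=cv2.boxPoints(r);print('rect',r);
for p in b: print(p,onz(f,*p,0.014))
for (u,v,z) in ((326,212,.036),(350,230,.056),(371,237,.056)): print(onz(f,u,v,z))
E
```

```text
grey lev 147 152 70 141
rect ((345.3937683105469, 233.46176147460938), (80.84105682373047, 113.13231658935547), 19.79887580871582)
[288.20255 272.99292] [0.44979815 0.02120668 0.014     ]
[326.52267 166.54816] [ 0.69124744 -0.05689217  0.014     ]
[402.585  193.9306] [ 0.63173719 -0.22936714  0.014     ]
[364.26486 300.37537] [ 0.39516701 -0.14495826  0.014     ]
[ 0.58278391 -0.05801053  0.036     ]
[ 0.54195656 -0.10966778  0.056     ]
[ 0.52809137 -0.15425397  0.056     ]
```

View pics/crop.png

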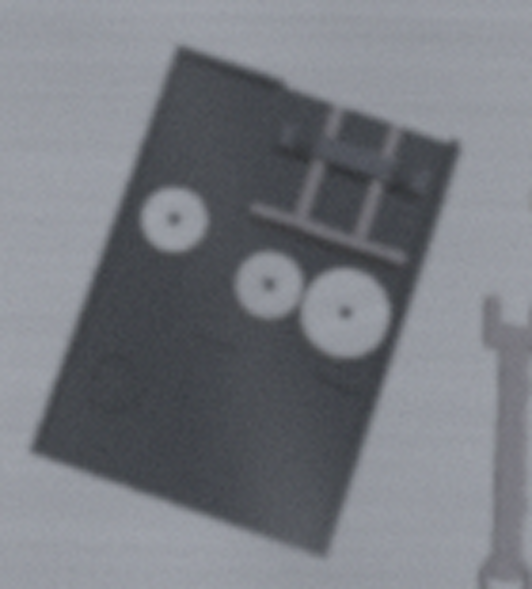

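The close crop confirms it: small slug at crop (268,285), big slug at (345,312), follower bar from (250,207) to (405,260), spare slug at (175,218), and the collar faintly at (115,385). Next I go above the tray and look from there.

Call:
apply_moves:
  slide:
    - [-5,-3,0]
    - [-10,-6,0]
    - [-15,-9.5,0]
    - [-19,-12,0]
    - [-23,-15,0]
    - [-27,-18,0]
    - [-31,-21,0]
    - [-34,-25,0]
    - [-36,-29.5,0]
    - [-38,-34,0]
    - [-40,-38.5,0]
    - [-42,-43,0]
    - [-44,-47.5,0]
    - [-46,-52,0]
    - [-48,-56,0]
    - [-50,-60,0]
    - [-51.3,-64.2,0]
    - [-51.3,-64.2,0]
    - [-51.3,-64.2,0]
    - [-51.3,-64.2,0]
  turn:
    - [0,0,0]
    - [0,0,0]
    - [0,0,0]
    - [0,0,0]
    - [0,0,0]
    - [0,0,0]
    - [0,0,0]
    - [0,0,0]
    - [0,0,0]
    - [0,0,0]
    - [0,0,0]
    - [0,0,0]
    - [0,0,0]
    - [0,0,0.027]
    - [0,0,0.027]
    - [0,0,0.027]
    - [0,0,0.027]
    - [0,0,0.027]
    - [0,0,0.027]
    - [0,0,0.027]
  fingers: 2.0
  squeeze: 20

```text
clock: 2.15
ee_pos: [0.4998, -0.1186, 0.2531]
orientation: [3.141, -0.001, 2.816]
force: [-0.2, 0.5, 0.0]
gripper_width: 0.0202
gripper_force: 0.0
```

```bash
python3 - <<'E'
from h import *
f=grab('wrist','w1.png');s=ctrl.state();print(s['clock'],s['ee_pos'],s['orientation'],s['qpos'].round(2),s['gripper_width'],s['force'])
E=np.array(f['extrinsics']);print(-E[:3,:3].T@E[:3,3],f['fx'])
E
```

```text
2.2 [ 0.49991931 -0.11824188  0.25314996] [ 3.14094709e+00 -6.01154729e-04  2.81703570e+00] [-0.01  0.34  0.2   1.86 -0.08  0.94  1.48] 0.020147160535377993 [-0.77592753 -0.02907371  0.1953426 ]
[ 0.42793283 -0.09362112  0.37403038] 286.0959148089347
```

View pics/w1.png

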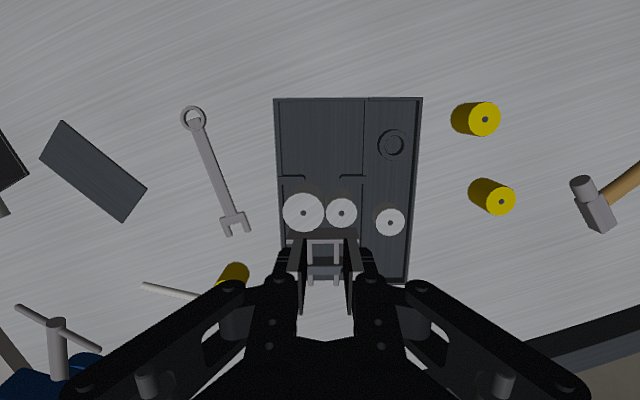

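The wrist view shows big (303,212), small (341,212), spare (390,222), lips near row 177 with the gap from about column 305 to 341, and the apron's front rim at row 98. Next I measure these.

```bash
cat > m.py <<'E'
from h import *
def slugs(f,seeds,thr=140):
    g=cv2.cvtColor(f['img'],cv2.COLOR_RGB2GRAY);out=[]
    m=(g>thr).astype(np.uint8); m=cv2.erode(m,np.ones((3,3)))
    n,l,st,ct=cv2.connectedComponentsWithStats(m)
    for (u,v,z) in seeds:
        w=l[int(v)-6:int(v)+7,int(u)-6:int(u)+7].ravel();k=np.bincount(w[w>0]).argmax()
        c=max(cv2.findContours((l==k).astype(np.uint8),0,2)[0],key=cv2.contourArea)
        (x,y),ax,_=cv2.fitEllipse(c);p=onz(f,x,y,z);out.append(p)
        q=onz(f,x+(ax[0]+ax[1])/4+1.4,y,z);print('ell',round(x,1),round(y,1),np.round(ax,1),'pos',p.round(4),'rad',np.linalg.norm(q-p).round(4))
    return out
E
python3 - <<'E'
from m import *
f=grab('wrist')
S=slugs(f,[(303,206,.056),(341,206,.056),(385,222,.036)])
t=grab('top');slugs(t,[(371,237,.056),(350,230,.056),(326,212,.036)],115)
g=cv2.cvtColor(f['img'],cv2.COLOR_RGB2GRAY).astype(float)
# tray outer edges: left/right edges per row, front rim per column (rim top z .014, walls .020)
L=[];R=[];F=[]
for v in range(110,170,4):
    r=cv2.GaussianBlur(g,(3,3),0)[v]
    L.append((np.argmin(np.diff(r)[262:295])+262.5,v)); R.append((np.argmax(np.diff(r)[405:440])+405.5,v))
for u in range(285,360,5):
    c=cv2.GaussianBlur(g,(3,3),0)[:,u]; F.append((u,np.argmin(np.diff(c)[80:115])+80.5))
for n,P,z in(('L',L,0.014),('R',R,0.020),('F',F,0.014)):
    W=np.array([onz(f,*p,z)[:2] for p in P]);vx,vy,x0,y0=cv2.fitLine(W.astype(np.float32),cv2.DIST_HUBER,0,1e-3,1e-3).ravel()
    print(n,'angle',np.degrees(np.arctan2(vy,vx)).round(2),'pt',x0,y0)
print(g[160:190:2,285].astype(int),g[160:190:2,355].astype(int),g[174:182,296:350:1].mean(0).astype(int))
cv2.imwrite('pics/w2.png',cv2.resize(f['img'][85:250,260:440,::-1],None,fx=4,fy=3.6,interpolation=cv2.INTER_CUBIC))
E
```

```text
ell 302.4 212.0 [34.8 37.6] pos [ 0.5273 -0.1537  0.056 ] rad 0.023
ell 340.5 212.6 [25.2 27.3] pos [ 0.5423 -0.1113  0.056 ] rad 0.0172
ell 389.4 222.0 [22.6 25.7] pos [ 0.5815 -0.0573  0.036 ] rad 0.0173Traceback (most recent call last):
  File "<stdin>", line 4, in <module>
  File "m.py", line 7, in slugs
    w=l[int(v)-6:int(v)+7,int(u)-6:int(u)+7].ravel();k=np.bincount(w[w>0]).argmax()
                                                       ~~~~~~~~~~~~~~~~~~~~~~~~~~^^
ValueError: attempt to get argmax of an empty sequence
```

```bash
python3 - <<'E'
from m import *
f=grab('wrist')
g=cv2.GaussianBlur(cv2.cvtColor(f['img'],cv2.COLOR_RGB2GRAY).astype(float),(3,3),0)
L=[];R=[];F=[]
for v in range(110,170,4):
    r=g[v];L.append((np.argmin(np.diff(r)[262:295])+262.5,v)); R.append((np.argmax(np.diff(r)[405:440])+405.5,v))
for u in range(285,360,5):
    c=g[:,u]; F.append((u,np.argmin(np.diff(c)[80:115])+80.5))
for n,P,z in(('L',L,0.014),('R',R,0.020),('F',F,0.014)):
    W=np.array([onz(f,*p,z)[:2] for p in P]);vx,vy,x0,y0=cv2.fitLine(W.astype(np.float32),cv2.DIST_HUBER,0,1e-3,1e-3).ravel()
    print(n,'angle',np.degrees(np.arctan2(vy,vx)).round(2),'pt',x0,y0)
cv2.imwrite('pics/w2.png',cv2.resize(f['img'][85:250,260:440,::-1],None,fx=4,fy=3.6,interpolation=cv2.INTER_CUBIC))
E
```

```text
L angle -18.1 pt 0.4411501 -0.1631765
R angle -18.27 pt 0.49645108 0.006377813
F angle 72.49 pt 0.41147864 -0.08934289
```

View pics/w2.png

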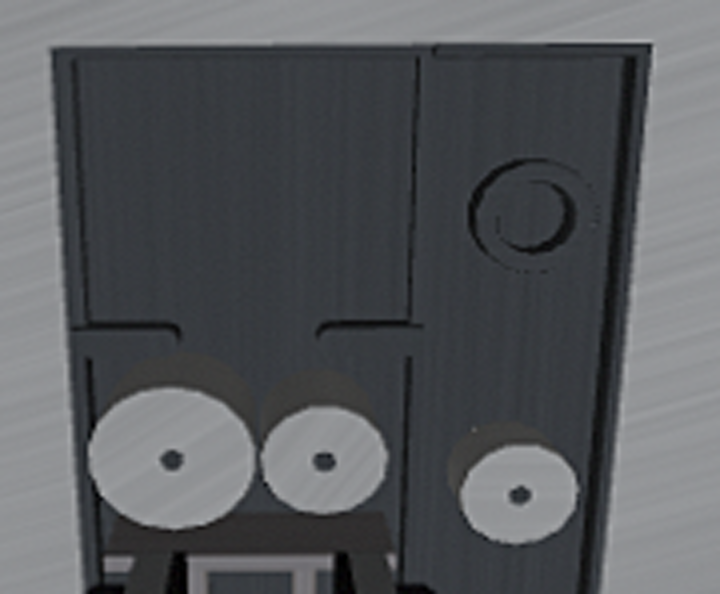

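Call:
apply_moves:
  slide:
    - [1,-1.2,4]
    - [2.3,-2.5,8]
    - [2.3,-2.5,12]
    - [2.3,-2.5,15]
    - [2.3,-2.5,17.5]
    - [2.3,-2.5,19.5]
    - [2.3,-2.5,20.5]
    - [2.3,-2.5,20.5]
    - [2.3,-2.5,20.5]
    - [2.3,-2.5,20.5]
  turn:
    - [0,0,-0.009]
    - [0,0,-0.009]
    - [0,0,-0.009]
    - [0,0,-0.009]
    - [0,0,-0.009]
    - [0,0,-0.009]
    - [0,0,-0.009]
    - [0,0,-0.009]
    - [0,0,-0.009]
    - [0,0,-0.009]
  fingers: 1.4

```text
clock: 3.35
ee_pos: [0.4707, -0.1363, 0.0493]
orientation: [3.141, 0.002, 2.824]
force: [-0.7, 0.2, 0.3]
gripper_width: 0.0137
gripper_force: 0.0
```

```bash
cat > st.py <<'E'
from m import *
ex=np.array([np.cos(.316),-np.sin(.316)]);ey=np.array([-ex[1],ex[0]])
def tr(p): return np.round([p[0]*ex[0]+p[1]*ex[1]-.524,p[0]*ey[0]+p[1]*ey[1]-.039],4)  # tray coords, first estimate
def st():
    s=ctrl.state();F=s['force'];print('t',s['clock'],'tcp tray',tr(s['ee_pos']),'z',s['ee_pos'][2].round(4),'yaw',s['orientation'].round(4),'F tray',(F[:2]@ex).round(2),(F[:2]@ey).round(2),F[2].round(2))
E
python3 - <<'E'
from st import *
f=grab('wrist','w3.png');st()
cv2.imwrite('pics/w3c.png',cv2.resize(f['img'][100:400,150:500,::-1],None,fx=2,fy=2))
E
```

```text
t 3.4 tcp tray [-0.0343 -0.0223] z 0.0493 yaw [3.1414e+00 1.8000e-03 2.8240e+00] F tray 0.43 -0.53 -0.55
```

View pics/w3c.png

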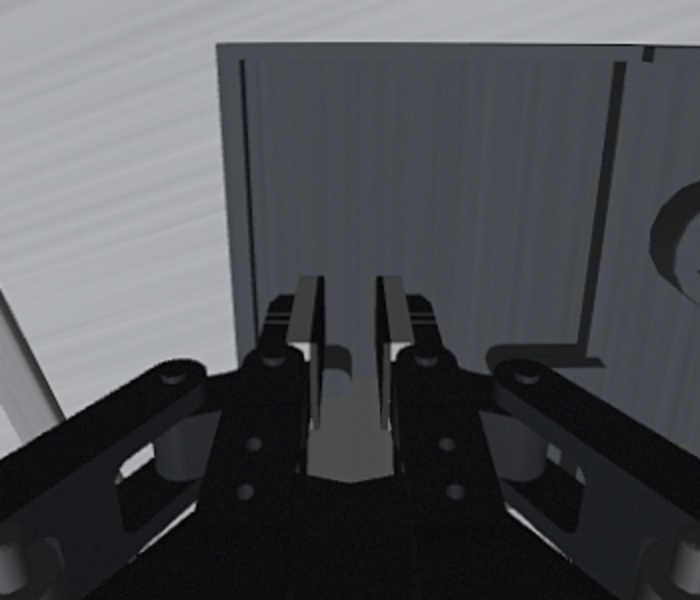

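The fingertips stand in front of the big slug, which is visible between the pads at about (350,440). The lip's round end is at (350,360) and the other lip's at (490,355). I'll start the slow push.

Call:
apply_moves:
  slide:
    - [-0.3,0,0]
    - [-0.6,0,0]
    - [-0.9,0,0]
    - [-1.2,0,0]
    - [-1.5,0,0]
    - [-1.7,0,0]
    - [-1.9,0,0]
    - [-2.0,0,0]
    - [-2.1,0,0]
    - [-2.2,0,0]
    - [-2.3,0,0]
    - [-2.4,0,0]
    - [-2.5,0,0]
    - [-2.6,0,0]
    - [-2.7,0,0]
    - [-2.8,0,0]
  turn:
    - [0,0,0]
    - [0,0,0]
    - [0,0,0]
    - [0,0,0]
    - [0,0,0]
    - [0,0,0]
    - [0,0,0]
    - [0,0,0]
    - [0,0,0]
    - [0,0,0]
    - [0,0,0]
    - [0,0,0]
    - [0,0,0]
    - [0,0,0]
    - [0,0,0]
    - [0,0,0]

```text
clock: 5.0
ee_pos: [0.4964, -0.145, 0.0482]
orientation: [-3.142, -0.001, 2.824]
force: [-1.9, -0.3, 1.3]
gripper_width: 0.0139
gripper_force: 0.5
```

```bash
python3 -c "
from st import *
st()"
```

```text
t 5.0 tcp tray [-0.0071 -0.0225] z 0.0482 yaw [-3.1416e+00 -6.0000e-04  2.8238e+00] F tray -1.72 -0.92 1.31
```

Call:
apply_moves:
  slide:
    - [-0.1,0,0]
    - [-0.2,0,0]
    - [-0.3,0,0]
    - [-0.4,0,0]
    - [-0.5,0,0]
    - [-0.6,0,0]
    - [-0.7,0,0]
    - [-0.8,0,0]
    - [-0.9,0,0]
    - [-1.0,0,0]
    - [-1.1,0,0]
    - [-1.2,0,0]
    - [-1.3,0,0]
    - [-1.4,0,0]
    - [-1.5,0,0]
    - [-1.6,0,0]
    - [-1.7,0,0]
    - [-1.8,0,0]
    - [-1.9,0,0]
    - [-2.0,0,0]
  turn:
    - [0,0,0]
    - [0,0,0]
    - [0,0,0]
    - [0,0,0]
    - [0,0,0]
    - [0,0,0]
    - [0,0,0]
    - [0,0,0]
    - [0,0,0]
    - [0,0,0]
    - [0,0,0]
    - [0,0,0]
    - [0,0,0]
    - [0,0,0]
    - [0,0,0]
    - [0,0,0]
    - [0,0,0]
    - [0,0,0]
    - [0,0,0]
    - [0,0,0]

```text
clock: 7.0
ee_pos: [0.5142, -0.1508, 0.0481]
orientation: [-3.142, -0.003, 2.824]
force: [-5.6, 1.7, 3.9]
gripper_width: 0.0141
gripper_force: 3.1
```

```bash
python3 - <<'E'
from st import *
f=grab('wrist','w4.png');st()
g=grab('scene')
a=cv2.resize(f['img'][180:400,240:400],(480,600));b=cv2.resize(g['img'][115:215,215:315],(310,310))
c=np.zeros((600,800,3),np.uint8);c[:,:480]=a;c[:310,485:795]=b;cv2.imwrite('pics/c4.png',c[:,:,::-1])
E
```

```text
t 7.05 tcp tray [ 0.0118 -0.0226] z 0.0481 yaw [-3.1416e+00 -2.8000e-03  2.8238e+00] F tray -5.36 0.17 2.78
```

View pics/c4.png

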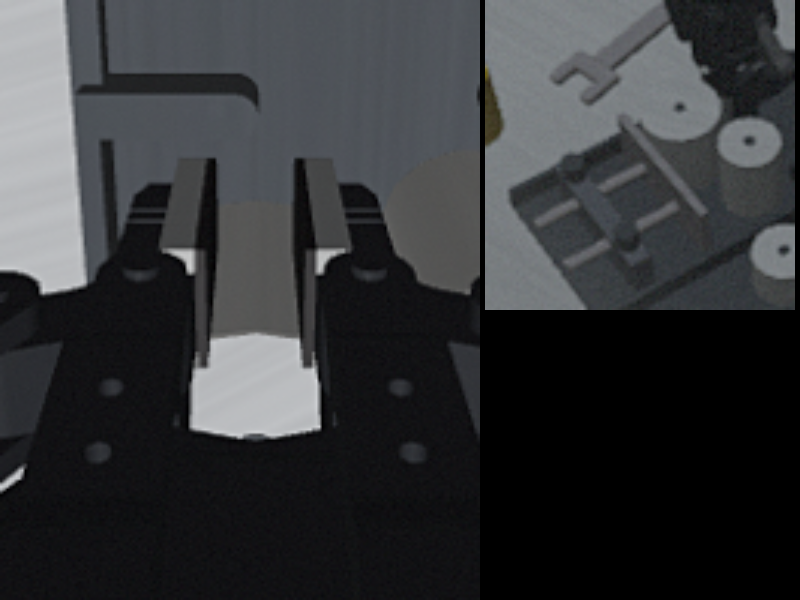

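The big slug stands upright between the pads (about (255,270) in the left panel). The follower now touches its back, the small slug is clear and free, and the force is about 5 N. I'll continue.

Call:
apply_moves:
  slide:
    - [-0.1,0,0]
    - [-0.2,0,0]
    - [-0.3,0,0]
    - [-0.4,0,0]
    - [-0.5,0,0]
    - [-0.6,0,0]
    - [-0.7,0,0]
    - [-0.8,0,0]
    - [-0.9,0,0]
    - [-1.0,0,0]
  turn:
    - [0,0,0]
    - [0,0,0]
    - [0,0,0]
    - [0,0,0]
    - [0,0,0]
    - [0,0,0]
    - [0,0,0]
    - [0,0,0]
    - [0,0,0]
    - [0,0,0]

```text
clock: 8.1
ee_pos: [0.5236, -0.1539, 0.0481]
orientation: [-3.142, -0.003, 2.824]
force: [-5.0, 2.0, 3.5]
gripper_width: 0.0142
gripper_force: 3.1
```

```bash
python3 -c "
from st import *
st()"
```

```text
t 8.1 tcp tray [ 0.0216 -0.0226] z 0.0481 yaw [-3.1415e+00 -3.1000e-03  2.8238e+00] F tray -5.35 0.39 3.49
```

Call:
apply_moves:
  slide:
    - [-0.05,0,0]
    - [-0.1,0,0]
    - [-0.15,0,0]
    - [-0.2,0,0]
    - [-0.25,0,0]
    - [-0.3,0,0]
    - [-0.35,0,0]
    - [-0.4,0,0]
  turn:
    - [0,0,0]
    - [0,0,0]
    - [0,0,0]
    - [0,0,0]
    - [0,0,0]
    - [0,0,0]
    - [0,0,0]
    - [0,0,0]

```text
clock: 8.9
ee_pos: [0.5275, -0.1552, 0.0481]
orientation: [-3.142, -0.003, 2.824]
force: [-6.2, 2.0, 3.2]
gripper_width: 0.0137
gripper_force: 3.1
```

Call:
apply_moves:
  slide:
    - [-0.05,0,0]
    - [-0.1,0,0]
    - [-0.15,0,0]
    - [-0.2,0,0]
    - [-0.25,0,0]
    - [-0.3,0,0]
    - [-0.35,0,0]
  turn:
    - [0,0,0]
    - [0,0,0]
    - [0,0,0]
    - [0,0,0]
    - [0,0,0]
    - [0,0,0]
    - [0,0,0]

```text
clock: 9.6
ee_pos: [0.5308, -0.1563, 0.0481]
orientation: [-3.142, -0.003, 2.824]
force: [-5.2, 1.8, 2.6]
gripper_width: 0.014
gripper_force: 3.1
```

Call:
apply_moves:
  slide:
    - [-0.05,0,0]
    - [-0.1,0,0]
    - [-0.15,0,0]
    - [-0.2,0,0]
    - [-0.25,0,0]
    - [-0.3,0,0]
  turn:
    - [0,0,0]
    - [0,0,0]
    - [0,0,0]
    - [0,0,0]
    - [0,0,0]
    - [0,0,0]

```text
clock: 10.2
ee_pos: [0.5337, -0.1572, 0.0481]
orientation: [-3.142, -0.003, 2.824]
force: [-5.0, 1.2, 3.5]
gripper_width: 0.0139
gripper_force: 3.1
```

Call:
apply_moves:
  slide:
    - [-0.05,0,0]
    - [-0.1,0,0]
    - [-0.15,0,0]
    - [-0.2,0,0]
    - [-0.25,0,0]
    - [-0.3,0,0]
  turn:
    - [0,0,0]
    - [0,0,0]
    - [0,0,0]
    - [0,0,0]
    - [0,0,0]
    - [0,0,0]

```text
clock: 10.8
ee_pos: [0.5365, -0.1582, 0.0481]
orientation: [-3.142, -0.003, 2.824]
force: [-5.3, 2.0, 3.7]
gripper_width: 0.0138
gripper_force: 3.1
```

Call:
apply_moves:
  slide:
    - [-0.05,0,0]
    - [-0.1,0,0]
    - [-0.15,0,0]
    - [-0.2,0,0]
    - [-0.25,0,0]
    - [-0.3,0,0]
  turn:
    - [0,0,0]
    - [0,0,0]
    - [0,0,0]
    - [0,0,0]
    - [0,0,0]
    - [0,0,0]

```text
clock: 11.4
ee_pos: [0.5377, -0.1586, 0.0478]
orientation: [-3.142, -0.006, 2.824]
force: [-11.3, 3.7, 6.8]
gripper_width: 0.0138
gripper_force: 6.4
```

Call:
apply_moves:
  slide:
    - [-0.04,0,0]
    - [-0.08,0,0]
    - [-0.08,0,0]
  turn:
    - [0,0,0]
    - [0,0,0]
    - [0,0,0]

```text
clock: 11.7
ee_pos: [0.5377, -0.1586, 0.0477]
orientation: [-3.142, -0.008, 2.824]
force: [-13.3, 4.4, 7.8]
gripper_width: 0.0142
gripper_force: 7.0
```

The follower didn't move under a further small press, so it is home. I'll back off and look.

Call:
apply_moves:
  slide:
    - [0.1,0,0]
    - [0.3,0,0]
    - [0.6,0,0]
    - [1.2,0,0]
    - [2,0,0]
    - [3,0,0]
    - [4,0,-1]
    - [5,0,-3]
    - [5,1,-6]
    - [5,3,-10]
    - [5,4.5,-14]
    - [5,4.5,-15]
    - [5,4.5,-15]
    - [5,4.5,-15]
  turn:
    - [0,0,0]
    - [0,0,0]
    - [0,0,0]
    - [0,0,0]
    - [0,0,0]
    - [0,0,0]
    - [0,0,0]
    - [0,0,0]
    - [0,0,0]
    - [0,0,0]
    - [0,0,0]
    - [0,0,0]
    - [0,0,0]
    - [0,0,0]

```text
clock: 13.1
ee_pos: [0.5072, -0.1017, 0.1978]
orientation: [-3.141, -0.001, 2.823]
force: [-0.6, -0.4, 0.6]
gripper_width: 0.0136
gripper_force: 0.0
```

```bash
python3 - <<'E'
from st import *
f=grab('wrist','w5.png');st()
cv2.imwrite('pics/c5.png',cv2.resize(f['img'][40:320,160:480,::-1],None,fx=2.1,fy=2.1))
b=proj(f,[.5423,-.1113,.056]);print(b)
S=slugs(f,[(b[0],b[1]-3,.056)]);print('small tray',tr(S[0]))
E
```

```text
t 13.15 tcp tray [-0.0105  0.0218] z 0.1973 yaw [-3.1410e+00 -1.9000e-03  2.8231e+00] F tray 0.62 -0.65 -0.36
[325.4004913  229.85662079]
ell 325.3 229.6 [30.  32.4] pos [ 0.542  -0.1113  0.056 ] rad 0.0169
small tray [0.0258 0.0236]
```

View pics/c5.png

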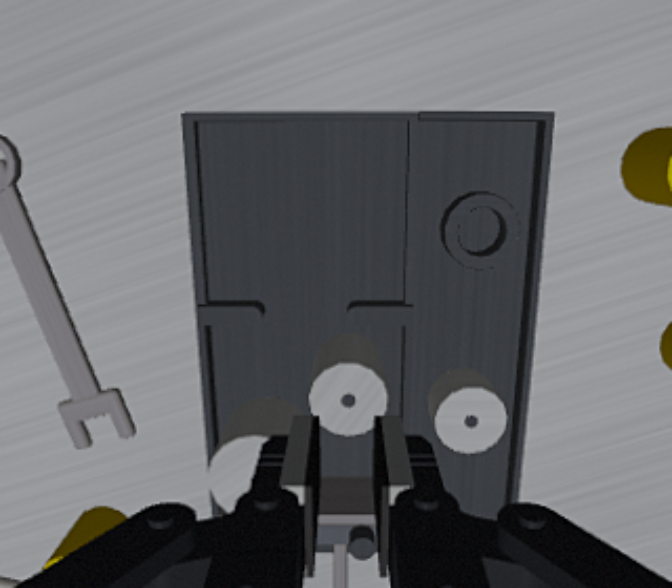

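The small slug at crop (348,400) is unmoved, the big slug is back at about (245,475), and the mouth lies between the lip ends at (264,306) and (348,306). Next I work out the mouth middle.

```bash
python3 - <<'E'
from st import *
f=grab('wrist')
for u,v in((285.7,186),(325.7,186),(305.7,186.5),(305.7,188)): print(tr(onz(f,u,v,.02)))
# lane walls inner floor lines (wall dark lines): left x=200 crop, right 407 at row 260
for u,v in((160+197/2.1,40+200/2.1),(160+407/2.1,40+200/2.1)): print('wall',tr(onz(f,u,v,.02)),tr(onz(f,u,v,.006)))
g=cv2.GaussianBlur(cv2.cvtColor(f['img'],cv2.COLOR_RGB2GRAY),(3,3),0)
print(g[150,242:264].tolist(),g[150,344:362].tolist()); print(g[186,278:334].tolist())
sp=slugs(f,[(384,240,.036)]);print(tr(sp[0]))
E
```

```text
[-0.0103 -0.0191]
[-0.0102  0.024 ]
[-0.0097  0.0025]
[-0.008   0.0024]
wall [-0.0641 -0.0497] [-0.063  -0.0531]
wall [-0.0637  0.0528] [-0.0627  0.0542]
[149, 149, 150, 150, 150, 150, 150, 137, 101, 67, 59, 63, 61, 48, 35, 44, 59, 62, 62, 62, 63, 63] [62, 62, 62, 60, 59, 59, 61, 61, 55, 49, 56, 63, 63, 63, 63, 62, 62, 61]
[43, 42, 41, 39, 33, 26, 21, 29, 49, 61, 62, 62, 62, 62, 62, 62, 61, 60, 60, 61, 61, 61, 62, 63, 62, 61, 61, 62, 62, 61, 61, 62, 62, 60, 60, 61, 61, 62, 62, 63, 63, 63, 64, 64, 62, 62, 61, 51, 35, 30, 36, 40, 41, 42, 42, 42]
ell 384.0 240.2 [26.8 30.5] pos [ 0.5812 -0.0574  0.036 ] rad 0.0171
[0.0463 0.087 ]
```

Call:
apply_moves:
  slide:
    - [-2,0.2,0]
    - [-3.6,0.2,2]
    - [-3.6,0.2,5]
    - [-3.6,0.2,7]
    - [-3.6,0.2,7.5]
    - [-3.6,0.2,8.5]
    - [-3.6,0.2,10]
    - [-3.6,0.2,11.5]
    - [-3.6,0.2,13]
    - [-3.6,0.2,14]
    - [-3.6,0.2,15]
    - [-3.6,0.2,15]
    - [-3.6,0.2,15]
  turn:
    - [0,0,0]
    - [0,0,0]
    - [0,0,0]
    - [0,0,0]
    - [0,0,0]
    - [0,0,0]
    - [0,0,0]
    - [0,0,0]
    - [0,0,0]
    - [0,0,0]
    - [0,0,0]
    - [0,0,0]
    - [0,0,0]
  fingers: 4.8

```text
clock: 14.5
ee_pos: [0.5431, -0.1109, 0.0485]
orientation: [-3.142, 0.0, 2.824]
force: [-0.8, 0.2, -0.0]
gripper_width: 0.0477
gripper_force: 0.0
```

```bash
python3 - <<'E'
from st import *
f=grab('wrist','w6.png');st()
g=grab('scene')
a=cv2.resize(f['img'][160:380,210:430],(480,480));b=cv2.resize(g['img'][115:225,215:325],(310,310))
c=np.zeros((480,800,3),np.uint8);c[:,:480]=a;c[:310,485:795]=b;cv2.imwrite('pics/c6.png',c[:,:,::-1])
E
```

```text
t 14.55 tcp tray [0.0269 0.0244] z 0.0488 yaw [3.1415e+00 7.0000e-04 2.8237e+00] F tray 0.15 0.86 -0.74
```

View pics/c6.png

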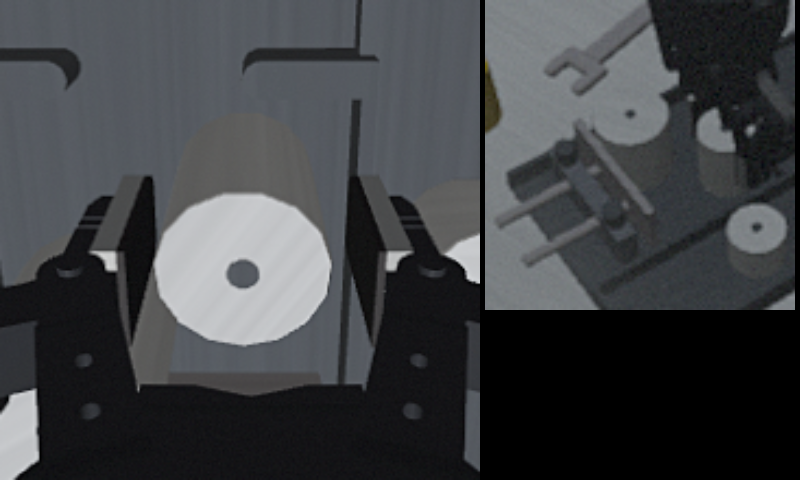

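The slug at left-panel (243,270) sits well centred between the pads, and the follower at the right stands at its stop with the big slug behind the mouth. I'll close gently.

Call:
apply_moves:
  slide:
    - [0,0,0]
    - [0,0,0]
    - [0,0,0]
    - [0,0,0]
    - [0,0,0]
    - [0,0,0]
  turn:
    - [0,0,0]
    - [0,0,0]
    - [0,0,0]
    - [0,0,0]
    - [0,0,0]
    - [0,0,0]
  fingers: 3.6
  squeeze: 20

```text
clock: 15.2
ee_pos: [0.5433, -0.1109, 0.049]
orientation: [3.141, 0.001, 2.824]
force: [-0.6, 0.5, 6.9]
gripper_width: 0.0376
gripper_force: 19.9
```

Call:
apply_moves:
  slide:
    - [0,0,-0.05]
    - [0,0,-0.1]
    - [0,-0.2,-0.1]
    - [0,-0.4,-0.1]
    - [0,-0.7,-0.1]
    - [0,-1.0,-0.1]
    - [0,-1.3,-0.1]
    - [0,-1.6,-0.1]
    - [0,-1.9,-0.1]
    - [0,-2.1,-0.1]
    - [0,-2.2,-0.1]
    - [0,-2.2,-0.1]
    - [0,-2.2,-0.1]
  turn:
    - [0,0,0]
    - [0,0,0]
    - [0,0,0]
    - [0,0,0]
    - [0,0,0]
    - [0,0,0]
    - [0,0,0]
    - [0,0,0]
    - [0,0,0]
    - [0,0,0]
    - [0,0,0]
    - [0,0,0]
    - [0,0,0]

```text
clock: 16.5
ee_pos: [0.5361, -0.1315, 0.0493]
orientation: [3.141, -0.0, 2.824]
force: [-0.6, 0.4, -2.1]
gripper_width: 0.0373
gripper_force: 20.3
```

```bash
python3 - <<'E'
from st import *
f=grab('wrist','w7.png');st()
q=proj(f,[*ctrl.state()['ee_pos'][:2],.056]);print(q)
S=slugs(f,[(q[0],q[1]-2,.056)]);print('small',tr(S[0]))
g=cv2.GaussianBlur(cv2.cvtColor(f['img'],cv2.COLOR_RGB2GRAY),(3,3),0)
lip=proj(f,[*(ex*(.524-.010)+ey*(.039+.0018)),.02]);print('mouth px',lip)
for dv in(-5,-2,1): 
  v=int(lip[1])+dv; r=g[v,int(lip[0])-60:int(lip[0])+61].astype(int); print(v,r.tolist())
cv2.imwrite('pics/c7.png',cv2.resize(f['img'][150:350,200:440,::-1],None,fx=3,fy=3))
E
```

```text
t 16.55 tcp tray [0.0265 0.0026] z 0.0493 yaw [3.1415 0.     2.824 ] F tray 0.19 -0.69 -1.91
[322.6633995  284.23224576]
ell 324.7 281.7 [66.  76.7] pos [ 0.5352 -0.1302  0.056 ] rad 0.0171
small [0.0251 0.0035]
mouth px [321.31639055 187.8221648 ]
182 [47, 47, 46, 46, 46, 46, 46, 46, 45, 46, 46, 46, 46, 46, 47, 53, 61, 68, 77, 84, 87, 87, 87, 88, 87, 87, 87, 87, 88, 87, 87, 88, 88, 88, 87, 87, 86, 86, 86, 86, 86, 86, 86, 86, 86, 86, 87, 87, 86, 86, 88, 89, 89, 88, 88, 87, 86, 87, 87, 88, 88, 87, 86, 86, 86, 87, 88, 88, 87, 86, 86, 86, 87, 88, 88, 87, 87, 88, 88, 89, 89, 89, 89, 89, 89, 89, 90, 91, 91, 90, 89, 88, 88, 88, 88, 88, 88, 89, 90, 88, 84, 75, 65, 57, 50, 46, 46, 46, 46, 47, 46, 45, 46, 46, 47, 47, 46, 47, 47, 46, 46]
185 [36, 36, 36, 36, 37, 37, 36, 36, 37, 37, 37, 37, 37, 37, 38, 38, 37, 37, 36, 38, 51, 72, 86, 89, 88, 87, 87, 88, 88, 87, 87, 87, 88, 88, 88, 87, 86, 86, 86, 86, 87, 87, 87, 86, 86, 86, 87, 87, 87, 87, 87, 88, 89, 88, 88, 87, 86, 86, 87, 88, 87, 87, 86, 85, 86, 87, 88, 88, 87, 86, 86, 86, 87, 88, 88, 87, 87, 88, 88, 89, 89, 89, 90, 90, 89, 89, 90, 90, 91, 90, 89, 88, 87, 87, 87, 88, 90, 88, 72, 49, 36, 35, 37, 38, 38, 37, 37, 37, 37, 36, 36, 36, 36, 36, 37, 36, 36, 36, 36, 36, 36]
188 [74, 74, 74, 74, 74, 74, 74, 74, 74, 74, 75, 73, 66, 58, 49, 41, 37, 36, 36, 36, 34, 39, 60, 81, 88, 88, 87, 87, 87, 87, 88, 88, 88, 88, 88, 87, 86, 86, 86, 86, 86, 86, 86, 86, 87, 87, 87, 87, 86, 87, 88, 88, 88, 87, 87, 87, 86, 87, 87, 88, 88, 87, 86, 85, 85, 87, 88, 88, 87, 86, 86, 86, 87, 87, 87, 87, 88, 88, 89, 89, 89, 89, 90, 90, 89, 89, 89, 91, 91, 90, 89, 88, 87, 87, 88, 89, 84, 63, 43, 36, 36, 35, 35, 38, 47, 58, 66, 70, 72, 74, 74, 74, 74, 74, 74, 74, 74, 74, 73, 75, 79]
```

View pics/c7.png

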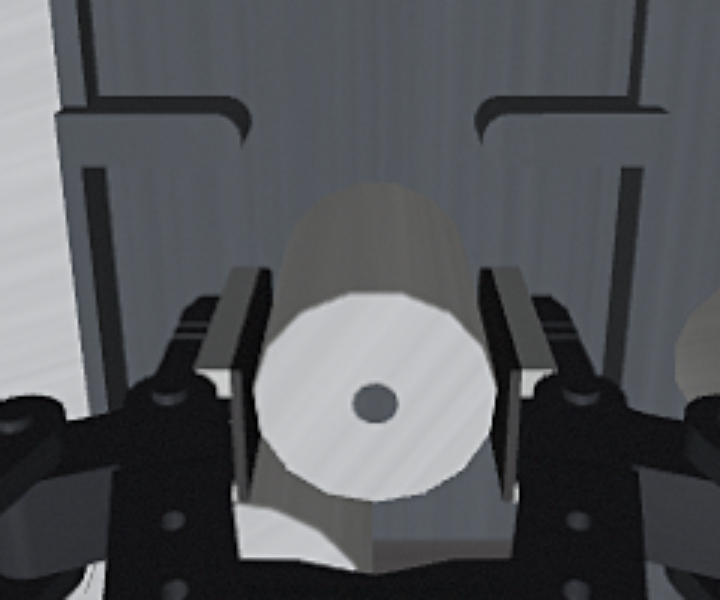

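The slug at crop (375,400) is about 2.2 mm off the mouth's middle (column 321), towards +y. I'll correct that, lower a hair so it rests on the floor, and start out.

Call:
apply_moves:
  slide:
    - [0,0,0.03]
    - [0,-0.1,0.03]
    - [0,-0.22,0.03]
    - [0,-0.22,0.03]
    - [0.2,-0.22,0.03]
    - [0.4,-0.22,0.03]
    - [0.6,-0.22,0.03]
    - [0.8,-0.22,0.03]
    - [1.0,-0.22,0.03]
    - [1.2,-0.22,0.03]
  turn:
    - [0,0,0]
    - [0,0,0]
    - [0,0,0]
    - [0,0,0]
    - [0,0,0]
    - [0,0,0]
    - [0,0,0]
    - [0,0,0]
    - [0,0,0]
    - [0,0,0]

```text
clock: 17.55
ee_pos: [0.5238, -0.13, 0.049]
orientation: [-3.142, -0.0, 2.824]
force: [-0.4, 0.5, -1.5]
gripper_width: 0.0373
gripper_force: 20.3
```

```bash
python3 - <<'E'
from st import *
st();f=grab('wrist')
q=proj(f,[*ctrl.state()['ee_pos'][:2],.056])
S=slugs(f,[(q[0],q[1]-2,.056)]);print('small',tr(S[0]))
g=cv2.GaussianBlur(cv2.cvtColor(f['img'],cv2.COLOR_RGB2GRAY),(3,3),0).astype(int)
lip=proj(f,[*(ex*(.524-.010)+ey*(.039+.0015)),.02]);print('mouth px',lip)
for dv in(-8,-5,-2):
  v=int(lip[1])+dv; r=g[v]; u0=int(lip[0]); m=r[u0-25:u0+25].mean(); print(v,[u for u in range(u0-75,u0+75) if (r[u]<65)!=(r[u+1]<65)])
E
```

```text
t 17.55 tcp tray [0.0142 0.0003] z 0.049 yaw [-3.1416e+00 -1.0000e-04  2.8238e+00] F tray -0.56 0.33 -1.53
ell 324.6 281.7 [66.  76.8] pos [ 0.5227 -0.1285  0.056 ] rad 0.017
small [0.0127 0.0012]
mouth px [325.00369678 209.27146211]
201 []
204 [285, 362]
207 [287, 361]
```

Call:
apply_moves:
  slide:
    - [0,0,0.03]
    - [0,0,0.05]
    - [0,0,0.05]
  turn:
    - [0,0,0]
    - [0,0,0]
    - [0,0,0]

```text
clock: 17.9
ee_pos: [0.5237, -0.1299, 0.0489]
orientation: [3.141, -0.0, 2.824]
force: [-2.7, 1.2, 7.2]
gripper_width: 0.0371
gripper_force: 21.2
```

Call:
apply_moves:
  slide:
    - [0,0,-0.03]
    - [0.2,0,-0.03]
    - [0.5,0,-0.03]
    - [0.8,0,-0.03]
    - [1.1,0,-0.03]
    - [1.4,0,-0.03]
    - [1.7,0,-0.03]
    - [2.0,0,-0.03]
    - [2.3,0,-0.03]
  turn:
    - [0,0,0]
    - [0,0,0]
    - [0,0,0]
    - [0,0,0]
    - [0,0,0]
    - [0,0,0]
    - [0,0,0]
    - [0,0,0]
    - [0,0,0]

```text
clock: 18.8
ee_pos: [0.5022, -0.1228, 0.0489]
orientation: [3.142, 0.001, 2.824]
force: [1.7, -0.2, 5.0]
gripper_width: 0.0369
gripper_force: 20.7
```

Call:
apply_moves:
  slide:
    - [0.3,0,0]
    - [0.6,0,0]
    - [0.9,0,0]
    - [1.2,0,0]
    - [1.5,0,0]
    - [1.8,0,0]
    - [2.1,0,0]
    - [2.4,0,0]
    - [2.7,0,0]
    - [3.0,0,0]
    - [3.3,0,0]
    - [3.6,0,0]
    - [3.9,0,0]
    - [4.2,0,0]
    - [4.5,0,0]
    - [4.5,0,0]
    - [4.5,0,0]
  turn:
    - [0,0,0]
    - [0,0,0]
    - [0,0,0]
    - [0,0,0]
    - [0,0,0]
    - [0,0,0]
    - [0,0,0]
    - [0,0,0]
    - [0,0,0]
    - [0,0,0]
    - [0,0,0]
    - [0,0,0]
    - [0,0,0]
    - [0,0,0]
    - [0,0,0]
    - [0,0,0]
    - [0,0,0]

```text
clock: 20.5
ee_pos: [0.4589, -0.1086, 0.0489]
orientation: [-3.142, -0.001, 2.824]
force: [0.5, -0.2, 6.8]
gripper_width: 0.0372
gripper_force: 21.0
```

Call:
apply_moves:
  slide:
    - [0,0,0]
    - [0,0,0]
    - [0,0,0]
    - [0,0,0]
    - [0,0,-1]
    - [0,0,-2.5]
    - [0,0,-4]
    - [0,0,-7]
    - [0,0,-11]
    - [-2,0,-15]
    - [-4,0,-18]
    - [-4,0,-20]
    - [-4,0,-20]
    - [-4,0,-20]
  turn:
    - [0,0,0]
    - [0,0,0]
    - [0,0,0]
    - [0,0,0]
    - [0,0,0]
    - [0,0,0]
    - [0,0,0]
    - [0,0,0]
    - [0,0,0]
    - [0,0,0]
    - [0,0,0]
    - [0,0,0]
    - [0,0,0]
    - [0,0,0]
  fingers: 4.8

```text
clock: 21.9
ee_pos: [0.497, -0.1212, 0.2491]
orientation: [3.141, 0.0, 2.824]
force: [0.1, 0.0, -0.5]
gripper_width: 0.0479
gripper_force: 0.0
```

```bash
python3 - <<'E'
from st import *
st();f=grab('wrist');g=grab('scene')
a=cv2.resize(f['img'][60:300,200:440],(480,480));b=cv2.resize(g['img'][105:245,200:390],None,fx=1.65,fy=2)
c=np.zeros((480,800,3),np.uint8);c[:,:480]=a;c[:b.shape[0],485:485+b.shape[1]]=b;cv2.imwrite('pics/c8.png',c[:,:,::-1])
q=proj(f,[.4589,-.1086,.056]);S=slugs(f,[(q[0],q[1],.056)]);print('small',tr(S[0]))
E
```

```text
t 21.9 tcp tray [-0.014   0.0003] z 0.2491 yaw [3.1414e+00 3.0000e-04 2.8238e+00] F tray 0.03 0.06 -0.47
ell 324.5 145.3 [30.  30.4] pos [ 0.4584 -0.1074  0.056 ] rad 0.018
small [-0.0549  0.0014]
```

View pics/c8.png

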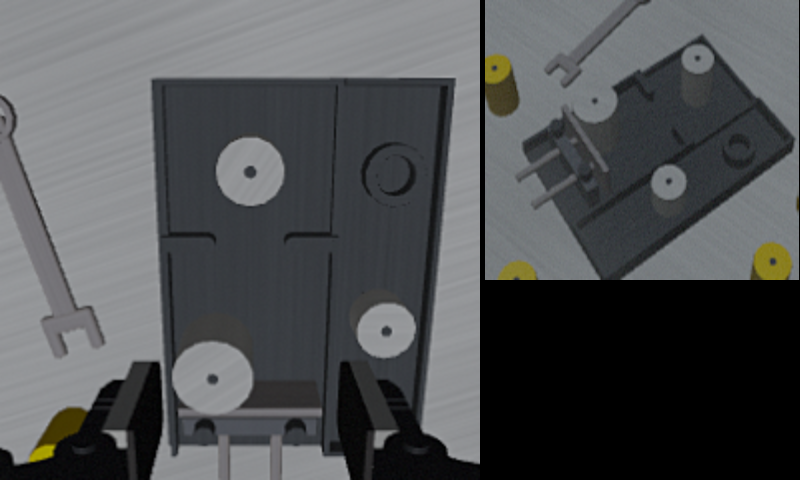

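The small slug stands upright mid-apron (left panel (250,171)). The big slug (212,378) stands against the follower at its stop, and the spare slug, collar and wrench are untouched. I'll hand it in.

```bash
python3 -c "
from cell import ctrl
print(ctrl.close_job())"
```

```text
the job is handed in; nothing more can be done
None
```

The job is handed in at about 22 s: the big slug pushed the follower back until it stopped moving (peak push about 16 N), and the small slug now stands free in the middle of the apron; just before the mouth the wrist force read about −2 N, so the small slug may have been a fraction of a millimetre off the floor until I lowered it again.

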